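# Book out the ball tray and hold it over the open lock

### The job

Book out the ball tray: pick up the hand scanner, aim its red window squarely at the barcode label on the front of the blue stand from about 7 cm away, keep it steady there for a second, and lay it back flat in the middle of its rubber mat. Then lift the tray by its handle and carry it level, so that the loose steel ball stays in its pocket, and finish still holding it: level and still, centred over the open lock case and about 10 cm above it, ready for me to take the ball. Do not disturb the key fobs or the cardboard box.

Things in the scene. Friction and masses are not known exactly. Their poses are not given: they have to be found in the camera images.
- scanner: loose hand-held barcode scanner, 0.16 kg, flat-bottomed, lying on the rubber mat: grey handle 90 long x 34 wide x 32 high (x from -60 to +30), in front of it a black head 30 long x 52 wide x 34 high (x from +30 to +60). Origin under its middle on the underside; x points forward out of the red window, z up
- scanner_grip (a point): where to grip the scanner: 12 mm behind its origin, 24 mm above its underside, on the 34 mm wide handle (pinch across y). Axes as the scanner's
- scanner_nose (a point): centre of the red scanning window at the front end of the scanner: 60 mm ahead of its origin (72 mm ahead of the grip point), 17 mm above its underside (7 mm below the grip point). x points straight out along the line of sight
- scanner_mat: fixed black rubber mat for the scanner, 170 (x) x 90 (y) x 3 mm thick. Origin at the centre of its underside; x along its length, z up. The scanner lies on it roughly along x
- stand: fixed blue block, 115 (x) x 170 (y) x 75 mm high with a black rubber top on which the tray rests, z up. Origin on its underside, 65 mm behind the front face (the tray lies about centred over it); the front face, which looks to -x towards the robot, carries the label
- label (a point): centre of the bars of the white barcode label on the front face of the stand, 45 mm above the counter, midway along the face, 66 mm ahead of the stand's origin. The label is 56 mm wide; its blank upper end is folded over the stand's top edge and shows from above as a white strip 14 mm deep. Axes as the stand's: the label faces -x, so a scanner aimed squarely at it has its x along this x
- tray: loose yellow-painted aluminium ball tray, about 0.28 kg, plate 80 (x) x 150 (y) x 8 mm thick flat on the stand, length roughly along the stand's y; two round pockets 34 mm wide and 3 mm deep at y = +50 and -50 mm, in the middle an upright black handle fin 14 (x) x 40 (y), its top 60 mm above the tray's underside. Origin at the centre of its underside, z up
- tray_grip (a point): where to grip the tray: on the handle fin, on the tray's centre line 44 mm above its underside (pinch across x, 14 mm). Axes as the tray's
- pocket (a point): centre of the floor of the pocket at the tray's y = +50 mm, 5 mm above the tray's underside: the ball lies loose in it
- ball_center (a point): centre of the loose steel ball, 18 mm diameter, 24 g, which can roll about 10 mm each way in its pocket
- lock_case: fixed open steel lock case 95 x 70 x 18 mm with brass parts, on a red block 110 (x) x 90 (y) x 18 mm. Origin at the centre of the block's underside; 36 mm high in all
- lock_top (a point): centre of the open top of the lock case, 36 mm above the counter
- fob_black: loose black car key fob 68 x 36 x 14 mm, a bystander; origin under its middle
- fob_orange: loose orange car key fob 68 x 36 x 14 mm, a bystander; origin under its middle
- stock_box: loose cardboard box 60 x 60 x 45 mm, a bystander; origin under its middle
There are look-alikes about, which are no part of the job. Of the things that look like the scanner_mat, the largest one is meant. There is more than one size of the tray; the one meant has the size given above.

How it is judged:
By the outcome, as a careful person would: the job done as asked, in the order asked, and still so for the second after the job is handed in, while the arm keeps its last pose, push and grip.
It also fails if it takes over 64 s, if anything falls off the work surface, if the arm or the gripper's body presses on something with over 40 N, if the wrist force passes 120 N, or if a joint passes its speed limit or range.

### The arm

A 6-joint arm with a two-finger parallel gripper is mounted at the origin on the work surface. World frame = base frame: x ahead of the robot, y to its left, z up, the work surface at z = 0. Lengths are in m, angles in rad, forces in N, time in s.
With the tool pointing down it reaches from about 0.375 to 0.975 m from the base axis. Payload 3.8 kg.
Tool frame: the origin (TCP) lies at the very end of the fingers, on their centre line; the grasp point (between the pads) lies 19 mm behind it; z points along the fingers, y is the line along which they close (so a half turn about z gives the same grasp; the last joint's range is limited). The gripper opens to 85 mm and grips with 20 to 120 N. Pads are 22 mm wide; open, the fingers measure 114 mm over their backs; the gripper's body (76 mm by 85 mm) begins 54 mm behind the grasp point. The pads swing forward as they close: fully open they stand 13 mm farther back than shut.
Start: joints at [-1.142, 0.264, 1.604, -0, 1.274, -0.037], TCP at [0.303, -0.603, 0.231] pointing down, gripper open.
Joint ranges: [-2.63, 2.63], [-0.94, 2.18], [0.31, 2.57], [-1.31, 4.45], [0, 2.66], [-2.55, 2.55]. Speed limits (rad/s): [2.57, 2.57, 3.14, 3.14, 3.14, 3.14].

### API

Orientations are given as a rotation vector (axis times angle).
In Python, from workcell import read_state, read_camera, calibration, finish_job gives the robot as it stands.
- The arm moves only by the tool step_arm, never from a script. Its argument "commands" is a list of rows, each an object of numbers: "fingers": the gripper's target within -1 to 1 (shut at 1, half-way at 0, fully open at -1); "dx", "dy", "dz": the shift along the tool's x, y, z in m; "roll": the turn about the tool's z in degrees. In form: [{"fingers": .., "dx": .., "dy": .., "dz": .., "roll": ..}, ...]. A call has 1 to 8 rows; each row is the pose to reach, as a shift and turn from the pose commanded when the call began, along the tool's axes at that moment; what a row does not reach only later rows make up. A row lasts 1/8 s, in which the tool goes at most 62.5 mm and 10.7 degrees, less where a joint would pass 70% of its speed; a pose out of reach is approached as far as the arm can. A call with a gripper value outside its range is refused whole. The fingers move at their own pace and stop on an object; "squeeze" is the grip in N (left out, the last holds). Time passes only in rows, so rows that repeat a pose let the fingers close. It gives the time, the measured TCP pose, the force, the opening and the grip force at its end, in the units of the state.
- read_state(): the state, without advancing time (a new reading comes with each control period).
- read_camera(name): name is "scene" or "top" or "wrist"; returns (picture, depth): 384x512x3 uint8, blue, green, red; 384x512 float32, m along the optical axis (not along the pixel's ray), 0 where there is no reading.
- calibration(name): a dict with "intrinsics" (3x3 intrinsics, pixels), "world_to_cam" (4x4, takes a point from world to camera coordinates). Camera axes: x right, y up, looking along -z (the intrinsics and any distortion apply to the point x, -y, -z); pixel columns grow to the right and rows downward; lengths in m; the calibration is good to about 2 mm. A picture is of the moment at which its call begins: read the wrist's pose just before it. calibration takes no time and is no camera call; for the wrist camera it gives the pose at the moment of the call.
- finish_job(): hands the job in; it is judged then, once.
The state is a dict: "time": time; "q": joint angles; "joint_vel": joint speeds; "joint_torque": joint torques, N m; "tool_pos": TCP position; "tcp_rot": TCP orientation; "wrist_force": force on the tool from outside, world axes, zero at the start; "torque": the same for the moment, N m; "width": opening from 0.0 (shut) to 1.0 (fully open); "grip_force": force on a finger pad.
Only numpy, scipy, OpenCV 4.12 (cv2) and the standard library are available. Lean on these libraries where they do the work, as an engineer would, in place of code of your own. Each camera call takes 0.05 s, during which the arm holds its last target. There are 200 camera calls.

## Working session

There is one attempt and no reset: what is moved stays moved. The work goes in short steps, Python scripts to look and compute and a tool call to move; the robot and the scene stay as the last step left them, time stands still between calls to the robot, and variables do not carry over. Pictures are saved under pics/ and viewed, at most 10 in all, crops included, and the job is handed in when it is done.

Besides the shell and the picture viewer there is one more tool, called after "Emit:" as name(argument=value, ...) on one line, values as JSON. step_arm: Moves the arm, as the interface text tells. Its arguments: {"type":"object","properties":{"commands":{"type":"array","items":{"type":"object","properties":{"fingers":{"type":"number"},"dx":{"type":"number"},"dy":{"type":"number"},"dz":{"type":"number"},"roll":{"type":"number"}}}},"squeeze":{"type":"number"}},"required":["commands"]}

```bash
mkdir -p pics; ls
python3 - <<'E'
from workcell import *
import cv2,numpy as np
s=read_state();print({k:np.round(v,3).tolist() for k,v in s.items()})
for n in("top","scene"):
    p,d=read_camera(n);cv2.imwrite(f"pics/{n}0.png",p);np.savez(f"{n}0.npz",p=p,d=d)
    c=calibration(n);print(n,{k:np.round(v,3).tolist() for k,v in c.items()})
E
```

```text
pics
{'time': 0.0, 'q': [-1.142, 0.265, 1.605, 0.0, 1.274, -0.037], 'joint_vel': [0.001, -0.001, -0.001, -0.001, -0.0, -0.0], 'joint_torque': [-0.0, -51.511, -36.732, 0.0, 0.013, -0.0], 'tool_pos': [0.303, -0.602, 0.23], 'tcp_rot': [-3.055, -0.725, 0.001], 'wrist_force': [-0.075, -0.182, 0.509], 'torque': [0.048, 0.014, 0.04], 'grip_force': 0.0, 'width': 0.999}
top {'intrinsics': [[379.797, 0.0, 249.777], [0.0, 379.797, 192.537], [0.0, 0.0, 1.0]], 'world_to_cam': [[0.027, -1.0, -0.006, -0.028], [0.991, 0.026, 0.13, -0.529], [-0.13, -0.009, 0.992, -1.146], [0.0, 0.0, 0.0, 1.0]]}
scene {'intrinsics': [[498.263, 0.0, 259.927], [0.0, 498.263, 188.577], [0.0, 0.0, 1.0]], 'world_to_cam': [[0.074, 0.997, 0.0, -0.007], [-0.839, 0.062, 0.541, 0.364], [0.539, -0.04, 0.841, -1.737], [0.0, 0.0, 0.0, 1.0]]}
```

View pics/top0.png

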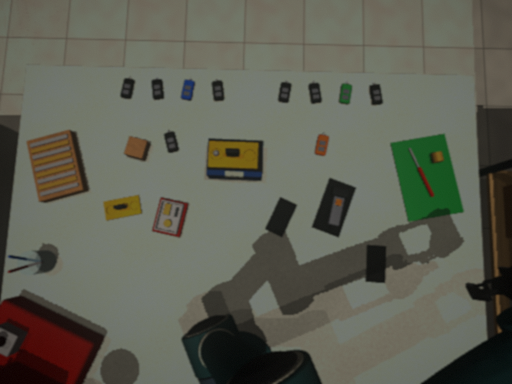

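View pics/scene0.png

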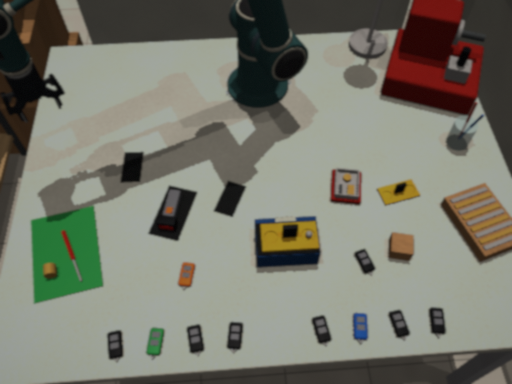

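The top view shows the mat and scanner near (334,207), the stand and tray at (235,158), the lock case at (170,217), the black fob at (171,141), the orange fob at (321,145) and the box at (136,148). The scene view, taken from the far side, agrees with this. Next I'll measure them.

```bash
cat > h.py <<'E'
from workcell import *
import cv2,numpy as np
def ray(c,uv):
    K=np.array(c["intrinsics"]);T=np.array(c["world_to_cam"]);R=T[:3,:3];t=T[:3,3]
    uv=np.atleast_2d(uv).astype(float)
    d=np.c_[(uv[:,0]-K[0,2])/K[0,0],-(uv[:,1]-K[1,2])/K[1,1],-np.ones(len(uv))]@R
    return -R.T@t,d
def onplane(c,uv,z):
    o,d=ray(c,uv);return o+d*((z-o[2])/d[:,2])[:,None]
def proj(c,X):
    K=np.array(c["intrinsics"]);T=np.array(c["world_to_cam"])
    x=np.atleast_2d(X)@T[:3,:3].T+T[:3,3];x=x/-x[:,2:]
    return np.c_[K[0,0]*x[:,0]+K[0,2],-K[1,1]*x[:,1]+K[1,2]]
def world(c,d):  # per pixel point cloud
    v,u=np.indices(d.shape);o,r=ray(c,np.c_[u.ravel(),v.ravel()])
    return (o+r*d.reshape(-1,1)).reshape(*d.shape,3)
def rect(c,m,z,off=(0,0)):
    """largest blob of mask -> on-plane min-area rectangle: centre, sizes, angle of long side (deg)"""
    cs,_=cv2.findContours(m.astype(np.uint8),cv2.RETR_EXTERNAL,cv2.CHAIN_APPROX_NONE)
    k=max(cs,key=cv2.contourArea)[:,0]+np.array(off)
    P=onplane(c,k,z)[:,:2]
    (cx,cy),(w,h),a=cv2.minAreaRect((P*1000).astype(np.float32))
    if w<h:w,h,a=h,w,a+90
    return dict(c=(round(cx/1000,4),round(cy/1000,4)),s=(round(w,1),round(h,1)),a=round((a+90)%180-90,1),px=(k.mean(0)).round(1).tolist())
E
python3 - <<'E'
from h import *
z=np.load("top0.npz");p,d=z["p"],z["d"];c=calibration("top")
W=world(c,d)
def box(u0,u1,v0,v1):
    m=np.zeros(d.shape,bool);m[v0:v1,u0:u1]=1;return m
hsv=cv2.cvtColor(p,cv2.COLOR_BGR2HSV);H,S,V=cv2.split(hsv)
for nm,uv in dict(table=(300,190),mat=(325,222),scan=(338,207),scanhead=(341,192),rubber=(212,160),yellow=(220,160),yellow2=(115,209),lock=(170,217),fobB=(171,141),fobO=(321,145),box=(136,148),blue=(235,176),fin=(233,153)).items():
    print(nm,hsv[uv[1],uv[0]],W[uv[1],uv[0]].round(3))
Y=(H>20)&(H<35)&(S>150)
print("tray",rect(c,Y&box(200,270,130,185),.083))
print("tray2",rect(c,Y&box(95,150,190,225),.008))
print("lockblk",rect(c,(((H<10)|(H>170))&(S>100))&box(145,195,190,242),.018))
dark=(V<60)
for n,b in dict(mat=(308,360,172,240),mat2=(262,300,192,240),mat3=(362,390,240,286)).items(): print(n,rect(c,dark&box(*b),.003))
print("standtop",rect(c,((W[...,2]>.06))&box(195,275,125,190),.075))
print("fobB",rect(c,dark&box(160,183,125,155),.014),"fobO",rect(c,(S>120)&box(310,332,130,160),.014),"box",rect(c,(S>80)&box(120,155,132,165),.045))
big=cv2.hconcat([cv2.resize(p[125:190,195:275],None,fx=5,fy=5,interpolation=2),cv2.resize(p[175:240,302:362],None,fx=5,fy=5,interpolation=2)])
cv2.imwrite("pics/crop1.png",np.clip(big*1.8,0,255).astype(np.uint8))
E
```

```text
table [ 44  27 124] [ 0.547 -0.174 -0.003]
mat [40 31 25] [ 0.446 -0.253  0.004]
scan [30  4 72] [ 0.491 -0.288  0.034]
scanhead [40 25 31] [ 0.538 -0.296  0.039]
rubber [ 24 210 119] [0.619 0.102 0.083]
yellow [ 24 214 118] [0.619 0.078 0.087]
yellow2 [ 22 188  87] [0.469 0.412 0.007]
lock [ 18  22 117] [0.447 0.232 0.025]
fobB [30  8 61] [0.693 0.245 0.012]
fobO [ 12 158 105] [ 0.692 -0.238  0.015]
box [ 14 150 109] [0.659 0.347 0.044]
blue [33 39 79] [0.574 0.032 0.069]
fin [30 39 26] [0.632 0.037 0.126]
tray {'c': (0.6379, 0.0396), 's': (151.0, 84.3), 'a': 89.5, 'px': [233.0, 154.4]}
tray2 {'c': (0.4752, 0.3899), 's': (110.1, 56.6), 'a': -77.1, 'px': [121.8, 207.3]}
lockblk {'c': (0.4481, 0.2336), 's': (107.5, 86.8), 'a': -11.3, 'px': [175.2, 221.7]}
mat {'c': (0.4945, -0.2804), 's': (166.3, 86.6), 'a': -19.3, 'px': [333.5, 207.0]}
mat2 {'c': (0.4574, -0.1138), 's': (113.4, 59.2), 'a': -23.2, 'px': [280.7, 217.1]}
mat3 {'c': (0.3235, -0.4128), 's': (117.6, 79.7), 'a': -9.8, 'px': [375.7, 262.8]}
standtop {'c': (0.6292, 0.0358), 's': (169.0, 117.3), 'a': 89.0, 'px': [234.4, 157.8]}
fobB {'c': (0.691, 0.2452), 's': (66.2, 32.7), 'a': 16.6, 'px': [171.1, 141.7]} fobO {'c': (0.6933, -0.2394), 's': (65.6, 33.3), 'a': -10.9, 'px': [321.5, 144.5]} box {'c': (0.66, 0.345), 's': (69.3, 62.4), 'a': 77.2, 'px': [136.6, 147.9]}
```

View pics/crop1.png

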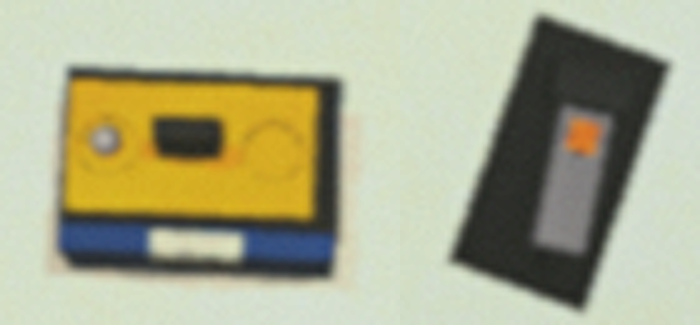

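The crop shows the ball in the left (+y) pocket and the scanner on the largest mat with its head forward (+x), its yaw about −10°. I'll move above it to get wrist views.

Emit:
step_arm(commands=[{"fingers":-1,"dx":0.06,"dy":-0.04,"dz":0,"roll":9},{"fingers":-1,"dx":0.12,"dy":-0.08,"dz":0,"roll":18},{"fingers":-1,"dx":0.18,"dy":-0.12,"dz":0,"roll":27},{"fingers":-1,"dx":0.24,"dy":-0.16,"dz":0,"roll":36},{"fingers":-1,"dx":0.295,"dy":-0.2,"dz":0,"roll":36},{"fingers":-1,"dx":0.295,"dy":-0.2,"dz":0,"roll":36},{"fingers":-1,"dx":0.295,"dy":-0.2,"dz":0,"roll":36}])

```text
time: 0.98
tool_pos: [0.4778, -0.289, 0.2308]
tcp_rot: [-3.131, 0.248, 0.001]
wrist_force: [-1.0, 0.1, -0.2]
width: 0.998
grip_force: 0.0
```

Run:
```python
from h import *
s=read_state();c=calibration("wrist");p,d=read_camera("wrist");np.savez("w1.npz",p=p,d=d,K=c["intrinsics"],T=c["world_to_cam"])
cv2.imwrite("pics/w1.png",np.clip(p*1.6,0,255).astype(np.uint8));print(s["tool_pos"],s["tcp_rot"],np.round(c["intrinsics"],1),ray(c,[[256,192]]))
```

```text
[ 0.4778165  -0.28897443  0.23084287] [-3.13076672e+00  2.47843606e-01  8.07683801e-04] [[310.8   0.  255.8]
 [  0.  310.8 192. ]
 [  0.    0.    1. ]] (array([ 0.54319822, -0.29949399,  0.37343909]), array([[-0.26269168,  0.04196172, -0.9639671 ]]))
```

View pics/w1.png

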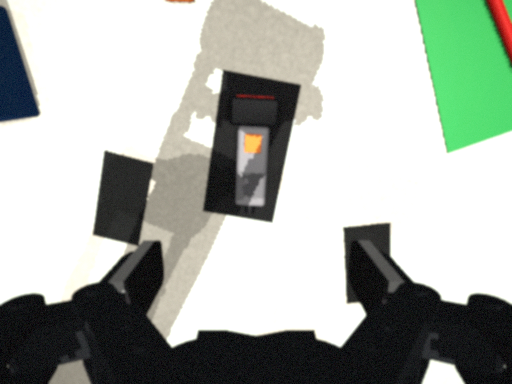

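The wrist view shows the scanner with its handle at (252,167), its head at (255,110) and the red window at (255,97). The mat's corners are clear around it.

Run:
```python
from h import *
z=np.load("w1.npz");p,d=z["p"],z["d"];c=dict(intrinsics=z["K"],world_to_cam=z["T"])
W=world(c,d);V=p.max(2).astype(int);Z=W[...,2]
m=np.zeros(d.shape,bool);m[65:225,195:310]=1
print("mat",rect(c,m&(V<45)|m&(Z>.02),.003))
h=m&(Z>.025);print("scanner depth",rect(c,h,.036))
g=m&(Z>.025)&(V>45);g[:120]=0;print("handle grey",rect(c,cv2.morphologyEx(g.astype(np.uint8),cv2.MORPH_CLOSE,np.ones((9,9))),.035))
P=W[h];print(np.percentile(Z[h],[5,50,95]).round(4))
q=P[:,:2]-P[:,:2].mean(0);w,v=np.linalg.eigh(q.T@q);print("pca yaw",np.degrees(np.arctan2(v[1,1],v[0,1])))
print(p[200:216:2,252],p[170,228:280:4].tolist())
for u in (245,252,260):print(u,[(v,round(float(Z[v,u]),3)) for v in range(88,222,6)])
```

```text
mat {'c': (0.4941, -0.2829), 's': (167.3, 86.9), 'a': -19.5, 'px': [249.2, 144.9]}
scanner depth {'c': (0.4961, -0.2871), 's': (119.2, 51.4), 'a': -12.2, 'px': [251.9, 145.5]}
handle grey {'c': (0.4796, -0.2836), 's': (89.5, 33.5), 'a': -12.0, 'px': [251.2, 165.3]}
[0.0326 0.0354 0.0379]
pca yaw 167.78662385685996
[[123 123 126]
 [126 126 129]
 [110 109 111]
 [ 52  53  52]
 [ 23  19  23]
 [ 23  20  19]
 [ 21  21  23]
 [ 29  28  28]] [[11, 11, 10], [16, 17, 15], [53, 54, 53], [124, 124, 126], [98, 97, 99], [76, 76, 77], [76, 76, 78], [77, 77, 78], [77, 77, 78], [70, 69, 69], [32, 34, 33], [27, 28, 28], [33, 34, 34]]
245 [(88, 0.002), (94, 0.005), (100, 0.037), (106, 0.036), (112, 0.036), (118, 0.036), (124, 0.035), (130, 0.035), (136, 0.036), (142, 0.037), (148, 0.036), (154, 0.034), (160, 0.034), (166, 0.035), (172, 0.035), (178, 0.034), (184, 0.035), (190, 0.373), (196, 0.034), (202, 0.035), (208, 0.022), (214, 0.002), (220, -0.001)]
252 [(88, 0.003), (94, 0.002), (100, 0.038), (106, 0.036), (112, 0.037), (118, 0.035), (124, 0.036), (130, 0.035), (136, 0.036), (142, 0.037), (148, 0.036), (154, 0.035), (160, 0.036), (166, 0.037), (172, 0.036), (178, 0.034), (184, 0.036), (190, 0.035), (196, 0.035), (202, 0.035), (208, 0.024), (214, 0.004), (220, -0.002)]
260 [(88, 0.003), (94, 0.003), (100, 0.037), (106, 0.037), (112, 0.037), (118, 0.037), (124, 0.036), (130, 0.034), (136, 0.037), (142, 0.035), (148, 0.037), (154, 0.036), (160, 0.035), (166, 0.035), (172, 0.035), (178, 0.034), (184, 0.035), (190, 0.035), (196, 0.035), (202, 0.035), (208, 0.004), (214, 0.003), (220, 0.003)]
```

Emit:
step_arm(commands=[{"fingers":-1,"dx":0.005,"dy":-0.0053,"dz":0.05,"roll":3},{"fingers":-1,"dx":0.005,"dy":-0.0053,"dz":0.11,"roll":3},{"fingers":-1,"dx":0.005,"dy":-0.0053,"dz":0.16,"roll":3},{"fingers":-1,"dx":0.005,"dy":-0.0053,"dz":0.195,"roll":3},{"fingers":-1,"dx":0.005,"dy":-0.0053,"dz":0.21,"roll":3},{"fingers":-1,"dx":0.005,"dy":-0.0053,"dz":0.22,"roll":3},{"fingers":-1,"dx":0.005,"dy":-0.0053,"dz":0.22,"roll":3}])

```text
time: 1.9
tool_pos: [0.483, -0.2882, 0.0117]
tcp_rot: [3.123, -0.338, 0.001]
wrist_force: [0.3, -0.6, 0.4]
width: 1.001
grip_force: 0.0
```

Emit:
step_arm(commands=[{"fingers":0.1},{"fingers":0.5},{"fingers":1},{"fingers":1},{"fingers":1},{"fingers":1}], squeeze=40)

```text
invalid input
```

Emit:
step_arm(commands=[{"fingers":-1,"dx":0,"dy":-0.0035,"dz":0.001,"roll":0},{"fingers":0,"dx":0,"dy":-0.0035,"dz":0.001,"roll":0},{"fingers":1,"dx":0,"dy":-0.0035,"dz":0.001,"roll":0},{"fingers":1,"dx":0,"dy":-0.0035,"dz":0.001,"roll":0},{"fingers":1,"dx":0,"dy":-0.0035,"dz":0.001,"roll":0},{"fingers":1,"dx":0,"dy":-0.0035,"dz":0.001,"roll":0},{"fingers":1,"dx":0,"dy":-0.0035,"dz":0.001,"roll":0}], squeeze=40)

```text
time: 2.78
tool_pos: [0.4839, -0.2843, 0.0108]
tcp_rot: [3.123, -0.337, 0.001]
wrist_force: [0.1, 0.8, 4.9]
width: 0.395
grip_force: 42.4
```

Emit:
step_arm(commands=[{"fingers":1,"dx":0,"dy":0,"dz":-0.03,"roll":0},{"fingers":1,"dx":0,"dy":0,"dz":-0.08,"roll":0},{"fingers":1,"dx":-0.02,"dy":-0.04,"dz":-0.1,"roll":-2},{"fingers":1,"dx":-0.045,"dy":-0.1,"dz":-0.1,"roll":-4},{"fingers":1,"dx":-0.07,"dy":-0.16,"dz":-0.1,"roll":-7},{"fingers":1,"dx":-0.095,"dy":-0.22,"dz":-0.1,"roll":-10},{"fingers":1,"dx":-0.12,"dy":-0.27,"dz":-0.1,"roll":-11.3},{"fingers":1,"dx":-0.13,"dy":-0.297,"dz":-0.1,"roll":-11.3}], squeeze=40)

```text
time: 3.78
tool_pos: [0.4172, 0.0362, 0.109]
tcp_rot: [-3.141, 0.024, 0.004]
wrist_force: [0.4, -0.7, -0.9]
width: 0.392
grip_force: 41.5
```

Emit:
step_arm(commands=[{"fingers":1,"dx":0,"dy":0,"dz":0,"roll":0},{"fingers":1,"dx":0,"dy":0,"dz":0,"roll":0},{"fingers":1,"dx":0,"dy":0,"dz":0,"roll":0}])

```text
time: 4.15
tool_pos: [0.4198, 0.0329, 0.11]
tcp_rot: [3.141, -0.03, -0.001]
wrist_force: [-0.0, -0.7, -1.0]
width: 0.393
grip_force: 41.5
```

Run:
```python
from h import *
s=read_state();c=calibration("wrist");p,d=read_camera("wrist");np.savez("w2.npz",p=p,d=d,K=c["intrinsics"],T=c["world_to_cam"])
cv2.imwrite("pics/w2.png",np.clip(p*1.6,0,255).astype(np.uint8));print(s["tool_pos"],s["tcp_rot"])
```

```text
[0.41981447 0.03288809 0.11002047] [ 3.14115358e+00 -3.00023926e-02 -8.23374162e-04]
```

View pics/w2.png

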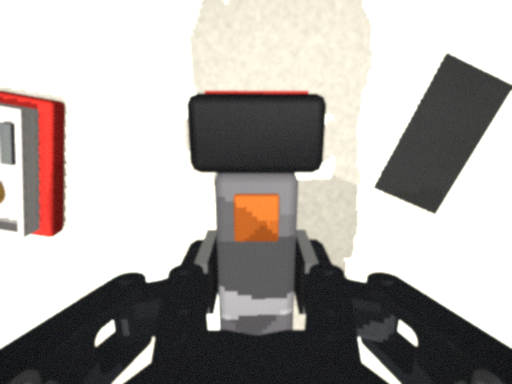

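The wrist view shows the scanner squarely in the fingers with its head at (257,133). The stand is out of view, so I'll rise 0.15 m to see the label strip.

Emit:
step_arm(commands=[{"fingers":1,"dx":0,"dy":0,"dz":-0.05,"roll":0},{"fingers":1,"dx":0,"dy":0,"dz":-0.1,"roll":0},{"fingers":1,"dx":0,"dy":0,"dz":-0.15,"roll":0},{"fingers":1,"dx":0,"dy":0,"dz":-0.15,"roll":0},{"fingers":1,"dx":0,"dy":0,"dz":-0.15,"roll":0},{"fingers":1,"dx":0,"dy":0,"dz":-0.15,"roll":0}])

```text
time: 4.95
tool_pos: [0.4185, 0.0335, 0.2581]
tcp_rot: [3.141, -0.029, -0.006]
wrist_force: [-0.7, -0.2, -1.7]
width: 0.388
grip_force: 41.5
```

Run:
```python
from h import *
s=read_state();c=calibration("wrist");p,d=read_camera("wrist");np.savez("w3.npz",p=p,d=d,K=c["intrinsics"],T=c["world_to_cam"])
cv2.imwrite("pics/w3.png",np.clip(p*1.6,0,255).astype(np.uint8));print(s["tool_pos"],s["tcp_rot"])
z=np.load("w2.npz");p,d=z["p"],z["d"];c=dict(intrinsics=z["K"],world_to_cam=z["T"])
W=world(c,d);V=p.max(2).astype(int);m=np.zeros(d.shape,bool);m[80:175,170:345]=1
h=m&(W[...,2]>.09);zt=np.median(W[...,2][h]);print("head",zt,rect(c,h,.137))
g=np.zeros(d.shape,bool);g[175:230,205:310]=1;g&=W[...,2]>.09
cols=[(v,np.where(g[v])[0].min(),np.where(g[v])[0].max()) for v in (180,190,200,215,228)];print(cols)
for v,a,b in cols: print(onplane(c,[[a,v],[b,v]],.135).mean(0))
P=W[h];q=np.linalg.lstsq(np.c_[P[:,:2],np.ones(len(P))],P[:,2],rcond=None)[0];print("tilt",np.degrees(q[:2]))
```

```text
[0.41850795 0.03345576 0.25811724] [ 3.14131887 -0.02896831 -0.00619846]
head 0.1358130858420893 {'c': (0.4764, 0.032), 's': (49.9, 30.4), 'a': 88.9, 'px': [255.5, 131.2]}
[(180, np.int64(214), np.int64(297)), (190, np.int64(214), np.int64(297)), (200, np.int64(215), np.int64(296)), (215, np.int64(215), np.int64(296)), (228, np.int64(216), np.int64(295))]
[0.45841113 0.03243502 0.135     ]
[0.45438841 0.03251198 0.135     ]
[0.45029375 0.03259037 0.135     ]
[0.44401258 0.03271053 0.135     ]
[0.43842909 0.03281741 0.135     ]
tilt [ 2.5189686  -0.06167045]
```

View pics/w3.png

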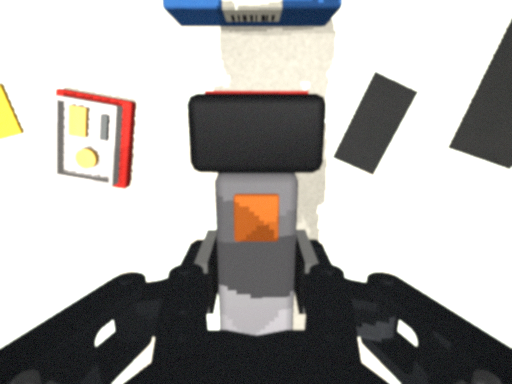

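The stand's front face shows at the top of the picture: top edge at v≈10, bottom at v≈25, and the barcode at u 222–283.

Run:
```python
from h import *
z=np.load("w3.npz");p,d=z["p"],z["d"];c=dict(intrinsics=z["K"],world_to_cam=z["T"])
I=p.astype(int);B,G,R=I[...,0],I[...,1],I[...,2]
blue=(B-R>30)
for u in (182,190,200,212,290,300,310,320,328):
    col=I[:36,u,0]-I[:36,u,2]*0; e=[v for v in range(36) if blue[v,u]]
    gr=np.abs(np.diff(B[:30,u]));k=2+gr[2:18].argmax()
    b=max(e)+.5;print(u,"edge",k+.5,onplane(c,[[u,k+.5]],.075)[0,:2].round(4),"bot",b,onplane(c,[[u,b]],0)[0,:2].round(4))
for v in (2,5,8): 
    w=(R[v]>70);w[:200]=0;w[300:]=0;us=np.where(w)[0];print("strip",v,us.min(),us.max(),onplane(c,[[us.min()-.5,v],[us.max()+.5,v]],.075)[:,:2].round(4).tolist())
print(B[:28,200],R[16,215:292:3])
# scene cam & top cam: white strip
z=np.load("top0.npz");p=z["p"];c=calibration("top");H,S,V=cv2.split(cv2.cvtColor(p,cv2.COLOR_BGR2HSV));m=np.zeros(V.shape,bool);m[166:182,215:255]=1
print("top strip",rect(c,m&(S<95)&(V>75),.075)); print(p[165:185,235].tolist())
z=np.load("scene0.npz");p,d=z["p"],z["d"];c=calibration("scene");Z=world(c,d)[...,2]
m=np.zeros(Z.shape,bool);m[205:275,245:330]=1
print("scene stand top",rect(c,m&(Z>.06),.075))
z=np.load("w2.npz");p,d=z["p"],z["d"];c=dict(intrinsics=z["K"],world_to_cam=z["T"]);W=world(c,d)
for r in ((105,165,200,315),(180,275,225,288)):
    P=W[r[0]:r[1],r[2]:r[3]].reshape(-1,3);q=np.linalg.lstsq(np.c_[P[:,:2],np.ones(len(P))],P[:,2],rcond=None)[0];print(np.degrees(q[:2]),P[:,2].mean())
```

```text
182 edge 8.5 [0.5733 0.0996] bot 23.5 [0.5781 0.1164]
190 edge 8.5 [0.5731 0.0922] bot 23.5 [0.5779 0.1071]
200 edge 8.5 [0.573  0.0828] bot 23.5 [0.5777 0.0955]
212 edge 8.5 [0.5728 0.0716] bot 23.5 [0.5774 0.0815]
290 edge 8.5 [ 0.5715 -0.0012] bot 23.5 [ 0.5758 -0.0091]
300 edge 7.5 [ 0.5721 -0.0105] bot 23.5 [ 0.5756 -0.0207]
310 edge 7.5 [ 0.572  -0.0198] bot 23.5 [ 0.5754 -0.0323]
320 edge 2.5 [ 0.5759 -0.029 ] bot 22.5 [ 0.5762 -0.0439]
328 edge 7.5 [ 0.5716 -0.0366] bot 18.5 [ 0.5802 -0.053 ]
strip 2 221 282 [[0.578, 0.0634], [0.577, 0.0059]]
strip 5 221 282 [[0.5755, 0.0635], [0.5745, 0.0058]]
strip 8 222 281 [[0.573, 0.0627], [0.572, 0.0068]]
[143 143 144 143 144 139 130 120 100  78  61  57  58  60  63  60  60  63
  61  61  60  60  60  62  67  96 135 160] [23 21 20 51 81 68 44 74 55 59 39 72 38 71 64 72 32 47 77 42 70 78 28 16
 15 18]
top strip {'c': (0.5805, 0.0366), 's': (57.5, 15.3), 'a': -88.5, 'px': [233.7, 173.3]}
[[19, 98, 121], [19, 94, 116], [20, 77, 95], [21, 47, 57], [25, 28, 27], [45, 45, 41], [80, 86, 81], [98, 111, 110], [102, 119, 119], [102, 120, 120], [93, 109, 108], [67, 79, 78], [40, 47, 47], [32, 35, 35], [50, 54, 54], [81, 92, 95], [98, 114, 114], [107, 122, 119], [112, 124, 119], [115, 125, 119]]
scene stand top {'c': (0.6369, 0.03), 's': (169.2, 124.3), 'a': 89.1, 'px': [285.7, 237.2]}
[ 7.67624547 -0.07679032] 0.13662735305287055
[8.77607614e+00 2.51370214e-03] 0.13523580820941683
```

Run:
```python
from h import *
for n,zc in(("w2",.11),("w3",.258)):
    z=np.load(n+".npz");d=z["d"];c=dict(intrinsics=z["K"],world_to_cam=z["T"]);W=world(c,d)
    for r in ((105,165,200,315),(182,275,225,288)):
        P=W[r[0]:r[1],r[2]:r[3]].reshape(-1,3);P=P[abs(P[:,2]-zc-.026)<.012]
        q=np.linalg.lstsq(np.c_[P[:,:2],np.ones(len(P))],P[:,2],rcond=None)[0];print(np.degrees(q[:2]),np.median(P[:,2])-zc,len(P))
s=read_state();print(s["tool_pos"],s["tcp_rot"])
```

```text
[-0.10714292 -0.02042121] 0.02608219945952324 6868
[1.44937865 0.11659963] 0.02458644177217688 5837
[-0.28206427 -0.08994135] 0.025984922101474295 6877
[1.29907934 0.10840698] 0.024626580168060963 5841
[0.41853098 0.03357704 0.25815601] [ 3.14132427 -0.02847011 -0.00620491]
```

Emit:
step_arm(commands=[{"fingers":1,"dx":0.0124,"dy":-0.0047,"dz":0.05,"roll":0},{"fingers":1,"dx":0.0124,"dy":-0.0047,"dz":0.11,"roll":0},{"fingers":1,"dx":0.0124,"dy":-0.0047,"dz":0.165,"roll":0},{"fingers":1,"dx":0.0124,"dy":-0.0047,"dz":0.205,"roll":0},{"fingers":1,"dx":0.0124,"dy":-0.0047,"dz":0.222,"roll":0},{"fingers":1,"dx":0.0124,"dy":-0.0047,"dz":0.222,"roll":0},{"fingers":1,"dx":0.0124,"dy":-0.0047,"dz":0.222,"roll":0}])

```text
time: 5.88
tool_pos: [0.4326, 0.0383, 0.0386]
tcp_rot: [-3.141, 0.028, -0.0]
wrist_force: [0.2, 0.3, -0.8]
width: 0.39
grip_force: 41.4
```

Run:
```python
from h import *
from scipy.spatial.transform import Rotation as Ro
s=read_state();print(s["tool_pos"],s["tcp_rot"]);print(Ro.from_rotvec(s["tcp_rot"]).as_matrix().round(4))
```

```text
[0.43255092 0.03833418 0.03855485] [-3.14141178e+00  2.77866317e-02 -3.07857309e-04]
[[ 9.998e-01 -1.770e-02  2.000e-04]
 [-1.770e-02 -9.998e-01  1.000e-04]
 [ 2.000e-04 -1.000e-04 -1.000e+00]]
```

Aim is good. I'll trim by −1.5 mm in x and 2.5 mm down, then hold.

Emit:
step_arm(commands=[{"fingers":1,"dx":-0.0015,"dy":0,"dz":0.0025,"roll":0},{"fingers":1,"dx":-0.0015,"dy":0,"dz":0.0025,"roll":0},{"fingers":1,"dx":-0.0015,"dy":0,"dz":0.0025,"roll":0},{"fingers":1,"dx":-0.0015,"dy":0,"dz":0.0025,"roll":0},{"fingers":1,"dx":-0.0015,"dy":0,"dz":0.0025,"roll":0},{"fingers":1,"dx":-0.0015,"dy":0,"dz":0.0025,"roll":0},{"fingers":1,"dx":-0.0015,"dy":0,"dz":0.0025,"roll":0},{"fingers":1,"dx":-0.0015,"dy":0,"dz":0.0025,"roll":0}])

```text
time: 6.88
tool_pos: [0.4307, 0.0383, 0.0357]
tcp_rot: [3.141, -0.028, -0.0]
wrist_force: [0.5, -0.6, -1.9]
width: 0.389
grip_force: 41.4
```

Emit:
step_arm(commands=[{"fingers":1,"dx":0,"dy":0,"dz":0,"roll":0},{"fingers":1,"dx":0,"dy":0,"dz":0,"roll":0},{"fingers":1,"dx":0,"dy":0,"dz":0,"roll":0},{"fingers":1,"dx":0,"dy":0,"dz":0,"roll":0},{"fingers":1,"dx":0,"dy":0,"dz":0,"roll":0},{"fingers":1,"dx":0,"dy":0,"dz":0,"roll":0},{"fingers":1,"dx":0,"dy":0,"dz":0,"roll":0},{"fingers":1,"dx":0,"dy":0,"dz":0,"roll":0}])

```text
time: 7.88
tool_pos: [0.4307, 0.0384, 0.0358]
tcp_rot: [-3.141, 0.028, 0.0]
wrist_force: [-0.2, -0.1, -1.6]
width: 0.386
grip_force: 41.4
```

Emit:
step_arm(commands=[{"fingers":1,"dx":-0.005,"dy":0.01,"dz":-0.04,"roll":0},{"fingers":1,"dx":-0.005,"dy":0.05,"dz":-0.08,"roll":0},{"fingers":1,"dx":0,"dy":0.11,"dz":-0.08,"roll":4},{"fingers":1,"dx":0.015,"dy":0.17,"dz":-0.08,"roll":8},{"fingers":1,"dx":0.035,"dy":0.23,"dz":-0.08,"roll":13},{"fingers":1,"dx":0.05,"dy":0.28,"dz":-0.08,"roll":17},{"fingers":1,"dx":0.0584,"dy":0.308,"dz":-0.07,"roll":18.4},{"fingers":1,"dx":0.0584,"dy":0.3153,"dz":-0.05,"roll":18.4}])

```text
time: 8.88
tool_pos: [0.485, -0.2805, 0.0862]
tcp_rot: [3.095, -0.532, 0.005]
wrist_force: [-0.1, -0.1, -2.4]
width: 0.388
grip_force: 41.5
```

Emit:
step_arm(commands=[{"fingers":1,"dx":0,"dy":0,"dz":0.03,"roll":0},{"fingers":1,"dx":0,"dy":0,"dz":0.06,"roll":0},{"fingers":1,"dx":0,"dy":0,"dz":0.06,"roll":0},{"fingers":1,"dx":0,"dy":0,"dz":0.06,"roll":0}])

```text
time: 9.38
tool_pos: [0.4836, -0.2774, 0.026]
tcp_rot: [-3.097, 0.528, 0.0]
wrist_force: [-0.3, 0.2, -1.0]
width: 0.391
grip_force: 41.4
```

Run:
```python
from h import *
s=read_state();print(s["tool_pos"],s["tcp_rot"],np.degrees(2*np.arctan2(s["tcp_rot"][1],s["tcp_rot"][0])))
```

```text
[ 0.48359829 -0.27736607  0.02601524] [-3.09665420e+00  5.28374548e-01  2.71107474e-04] 340.63402356448455
```

Emit:
step_arm(commands=[{"fingers":1,"dx":0,"dy":0,"dz":0.007,"roll":0},{"fingers":1,"dx":0,"dy":0,"dz":0.013,"roll":0},{"fingers":1,"dx":0,"dy":0,"dz":0.015,"roll":0},{"fingers":1,"dx":0,"dy":0,"dz":0.015,"roll":0},{"fingers":1,"dx":0,"dy":0,"dz":0.015,"roll":0}])

```text
time: 10.0
tool_pos: [0.4837, -0.278, 0.0109]
tcp_rot: [3.097, -0.53, 0.001]
wrist_force: [0.5, 0.9, -1.2]
width: 0.391
grip_force: 41.5
```

Emit:
step_arm(commands=[{"fingers":0,"dx":0,"dy":0,"dz":0,"roll":0},{"fingers":-1,"dx":0,"dy":0,"dz":0,"roll":0},{"fingers":-1,"dx":0,"dy":0,"dz":0,"roll":0},{"fingers":-1,"dx":0,"dy":0,"dz":0,"roll":0},{"fingers":-1,"dx":0,"dy":0,"dz":0,"roll":0}])

```text
time: 10.62
tool_pos: [0.4836, -0.278, 0.0108]
tcp_rot: [3.097, -0.53, 0.0]
wrist_force: [-0.2, -0.1, -0.7]
width: 0.999
grip_force: 0.0
```

Emit:
step_arm(commands=[{"fingers":-1,"dx":0,"dy":0,"dz":-0.03,"roll":0},{"fingers":-1,"dx":0,"dy":0,"dz":-0.08,"roll":0},{"fingers":-1,"dx":0,"dy":0,"dz":-0.14,"roll":0},{"fingers":-1,"dx":0,"dy":0,"dz":-0.2,"roll":0},{"fingers":-1,"dx":0,"dy":0,"dz":-0.22,"roll":0},{"fingers":-1,"dx":0,"dy":0,"dz":-0.22,"roll":0}])

```text
time: 11.38
tool_pos: [0.4845, -0.2785, 0.2326]
tcp_rot: [3.095, -0.529, 0.006]
wrist_force: [0.0, -0.5, -0.6]
width: 0.997
grip_force: 0.0
```

Run:
```python
from h import *
s=read_state();c=calibration("wrist");p,d=read_camera("wrist");cv2.imwrite("pics/w4.png",np.clip(p*1.6,0,255).astype(np.uint8));print(s["tool_pos"],s["tcp_rot"])
W=world(c,d);V=p.max(2).astype(int);Z=W[...,2]
m=np.zeros(d.shape,bool);m[50:235,180:330]=1;ok=(d>0)
g=m&(V<45)|m&(Z>.02)&(Z<.06)&ok
print("mat",rect(c,g,.003))
h=m&(Z>.025)&(Z<.06);print("scanner",rect(c,h,.036))
```

```text
[ 0.48449792 -0.27852633  0.23262034] [ 3.09515947 -0.52943745  0.00565307]
mat {'c': (0.4943, -0.283), 's': (166.1, 86.9), 'a': -19.4, 'px': [256.0, 149.9]}
scanner {'c': (0.4951, -0.2827), 's': (120.9, 51.0), 'a': -18.3, 'px': [255.2, 151.8]}
```

View pics/w4.png

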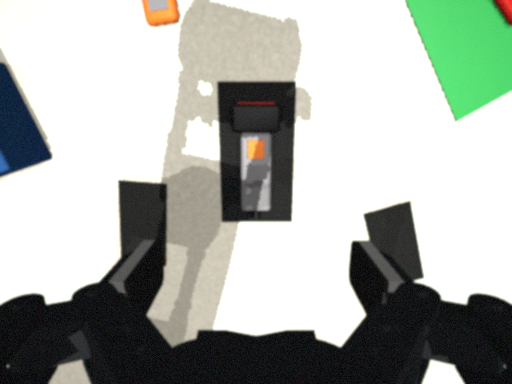

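The scanner lies along the mat's middle: mat centre (.494,−.283) and scanner (.495,−.283), matching within 1 mm. The tray is next.

Emit:
step_arm(commands=[{"fingers":-1,"dx":0.005,"dy":-0.04,"dz":0,"roll":-10},{"fingers":-1,"dx":0.01,"dy":-0.09,"dz":0,"roll":-20},{"fingers":-1,"dx":0.016,"dy":-0.14,"dz":0,"roll":-30},{"fingers":-1,"dx":0.022,"dy":-0.19,"dz":0,"roll":-40},{"fingers":-1,"dx":0.028,"dy":-0.24,"dz":0,"roll":-50},{"fingers":-1,"dx":0.033,"dy":-0.29,"dz":0,"roll":-60},{"fingers":-1,"dx":0.038,"dy":-0.33,"dz":0,"roll":-70},{"fingers":-1,"dx":0.0387,"dy":-0.3491,"dz":0,"roll":-80}])

```text
time: 12.42
tool_pos: [0.6348, 0.0407, 0.2262]
tcp_rot: [-2.703, -1.594, 0.009]
wrist_force: [0.9, -0.2, -0.4]
width: 1.003
grip_force: 0.0
```

Emit:
step_arm(commands=[{"fingers":-1,"dx":0,"dy":0,"dz":0,"roll":-10},{"fingers":-1,"dx":0,"dy":0,"dz":0,"roll":-20},{"fingers":-1,"dx":0,"dy":0,"dz":0,"roll":-29},{"fingers":-1,"dx":0,"dy":0,"dz":0,"roll":-29},{"fingers":-1,"dx":0,"dy":0,"dz":0,"roll":-29}])

```text
time: 13.05
tool_pos: [0.6351, 0.0384, 0.2285]
tcp_rot: [-2.231, -2.209, 0.004]
wrist_force: [-0.0, 0.1, 0.4]
width: 1.002
grip_force: 0.0
```

Run:
```python
from h import *
s=read_state();c=calibration("wrist");p,d=read_camera("wrist");cv2.imwrite("pics/w5.png",np.clip(p*1.6,0,255).astype(np.uint8));print(s["tool_pos"],s["tcp_rot"],np.degrees(2*np.arctan2(s["tcp_rot"][1],s["tcp_rot"][0])))
np.savez("w5.npz",p=p,d=d,K=c["intrinsics"],T=c["world_to_cam"])
W=world(c,d);Z=W[...,2];H,S,V=cv2.split(cv2.cvtColor(p,cv2.COLOR_BGR2HSV))
Y=(H>18)&(H<38)&(S>130)&(V>50)
print("tray",rect(c,Y,.083))
f=(Z>.105)&(Z<.15)&(d>0);f[300:]=0;f=cv2.morphologyEx(f.astype(np.uint8),cv2.MORPH_OPEN,np.ones((5,5)));print("fin",rect(c,f,.135))
```

```text
[0.63506925 0.03840937 0.22854339] [-2.23056993 -2.2088128   0.0039914 ] -270.5616013220276
tray {'c': (0.6372, 0.0388), 's': (151.7, 82.8), 'a': 89.6, 'px': [259.5, 171.5]}
fin {'c': (0.6366, 0.0429), 's': (43.2, 13.5), 'a': -90.0, 'px': [259.6, 188.9]}
```

View pics/w5.png

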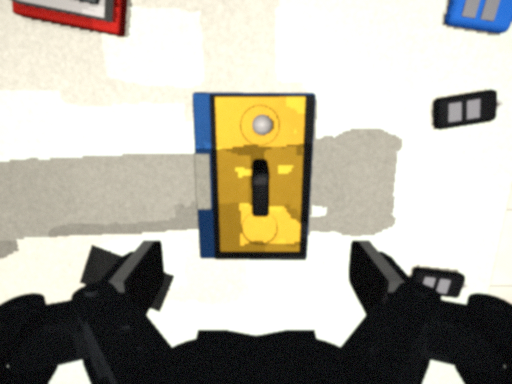

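Clear view: the tray's fin is at (260,188) and the ball sits in the upper (+y) pocket at (262,124). Now descending.

Emit:
step_arm(commands=[{"fingers":-1,"dx":0.0015,"dy":0.002,"dz":0.04,"roll":0},{"fingers":-1,"dx":0.0015,"dy":0.002,"dz":0.08,"roll":0},{"fingers":-1,"dx":0.0015,"dy":0.002,"dz":0.11,"roll":0},{"fingers":-1,"dx":0.0015,"dy":0.002,"dz":0.125,"roll":0},{"fingers":-1,"dx":0.0015,"dy":0.002,"dz":0.1285,"roll":0},{"fingers":-1,"dx":0.0015,"dy":0.002,"dz":0.1285,"roll":0},{"fingers":-1,"dx":0.0015,"dy":0.002,"dz":0.1285,"roll":0}])

```text
time: 13.98
tool_pos: [0.6394, 0.04, 0.104]
tcp_rot: [2.228, 2.212, 0.003]
wrist_force: [0.7, 1.1, -0.1]
width: 1.001
grip_force: 0.0
```

Emit:
step_arm(commands=[{"fingers":-1,"dx":0,"dy":-0.0024,"dz":0.003,"roll":0},{"fingers":-0.5,"dx":0,"dy":-0.0024,"dz":0.003,"roll":0},{"fingers":0,"dx":0,"dy":-0.0024,"dz":0.003,"roll":0},{"fingers":0.4,"dx":0,"dy":-0.0024,"dz":0.003,"roll":0},{"fingers":0.4,"dx":0,"dy":-0.0024,"dz":0.003,"roll":0}], squeeze=30)

```text
time: 14.6
tool_pos: [0.6357, 0.04, 0.0993]
tcp_rot: [-2.229, -2.213, 0.0]
wrist_force: [1.5, -0.4, 0.1]
width: 0.303
grip_force: 0.0
```

Emit:
step_arm(commands=[{"fingers":0.5,"dx":0,"dy":0,"dz":0,"roll":0},{"fingers":0.6,"dx":0,"dy":0,"dz":0,"roll":0},{"fingers":0.7,"dx":0,"dy":0,"dz":0,"roll":0},{"fingers":0.8,"dx":0,"dy":0,"dz":0,"roll":0},{"fingers":1,"dx":0,"dy":0,"dz":0,"roll":0},{"fingers":1,"dx":0,"dy":0,"dz":0,"roll":0}])

```text
time: 15.35
tool_pos: [0.6362, 0.0399, 0.0996]
tcp_rot: [2.229, 2.213, 0.001]
wrist_force: [2.4, 0.6, 1.3]
width: 0.164
grip_force: 30.2
```

Emit:
step_arm(commands=[{"fingers":1,"dx":0,"dy":0,"dz":0,"roll":0},{"fingers":1,"dx":0,"dy":0,"dz":0,"roll":0},{"fingers":1,"dx":0,"dy":0,"dz":0,"roll":0}], squeeze=90)

```text
time: 15.72
tool_pos: [0.6359, 0.04, 0.0997]
tcp_rot: [2.229, 2.213, 0.001]
wrist_force: [1.6, -0.3, 3.4]
width: 0.154
grip_force: 88.5
```

Emit:
step_arm(commands=[{"fingers":1,"dx":0,"dy":0,"dz":-0.002,"roll":0},{"fingers":1,"dx":0,"dy":0,"dz":-0.006,"roll":0},{"fingers":1,"dx":0,"dy":0,"dz":-0.012,"roll":0},{"fingers":1,"dx":0,"dy":0,"dz":-0.02,"roll":0},{"fingers":1,"dx":0,"dy":0,"dz":-0.03,"roll":0},{"fingers":1,"dx":0,"dy":0,"dz":-0.04,"roll":0},{"fingers":1,"dx":0,"dy":0,"dz":-0.05,"roll":0},{"fingers":1,"dx":0,"dy":0,"dz":-0.057,"roll":0}])

```text
time: 16.73
tool_pos: [0.6361, 0.0399, 0.1575]
tcp_rot: [2.229, 2.213, 0.001]
wrist_force: [-0.5, 0.2, -3.6]
width: 0.149
grip_force: 87.6
```

Emit:
step_arm(commands=[{"fingers":1,"dx":0,"dy":0,"dz":-0.003,"roll":0},{"fingers":1,"dx":0,"dy":0,"dz":-0.004,"roll":0},{"fingers":1,"dx":0,"dy":0,"dz":-0.004,"roll":0},{"fingers":1,"dx":0,"dy":0,"dz":-0.004,"roll":0}])

```text
time: 17.23
tool_pos: [0.6354, 0.0399, 0.1598]
tcp_rot: [-2.229, -2.213, 0.001]
wrist_force: [0.1, -0.3, -3.7]
width: 0.153
grip_force: 87.6
```

```bash
cat > look.py <<'E'
from h import *
import sys
from scipy.spatial.transform import Rotation as Ro
s=read_state();c=calibration("wrist");p,d=read_camera("wrist");cv2.imwrite(f"pics/{sys.argv[1]}.png",np.clip(p*1.6,0,255).astype(np.uint8));print(s["tool_pos"],s["tcp_rot"],np.degrees(2*np.arctan2(s["tcp_rot"][1],s["tcp_rot"][0])));print("toolz",Ro.from_rotvec(s["tcp_rot"]).as_matrix()[:,2])
W=world(c,d);Z=W[...,2];H,S,V=cv2.split(cv2.cvtColor(p,cv2.COLOR_BGR2HSV))
zt=s["tool_pos"][2]-.017
Y=(H>18)&(H<38)&(S>130)&(V>50)&(abs(Z-zt)<.02)
print("tray",rect(c,Y,zt))
P=W[Y];q=np.linalg.lstsq(np.c_[P[:,:2],np.ones(len(P))],P[:,2],rcond=None)[0];print("tilt deg",np.degrees(q[:2]),"top z",np.median(P[:,2]),zt)
E
python3 look.py w6
```

```text
[0.6353851  0.03994054 0.15976701] [-2.22897702e+00 -2.21299601e+00  1.02036400e-03] -270.41226760992816
toolz [-8.99943564e-04 -1.57135656e-05 -9.99999595e-01]
tray {'c': (0.6343, 0.0633), 's': (101.6, 80.1), 'a': 89.6, 'px': [255.3, 180.4]}
tilt deg [-0.05856104 -0.04992809] top z 0.14288557446846972 0.14276701436601097
```

View pics/w6.png

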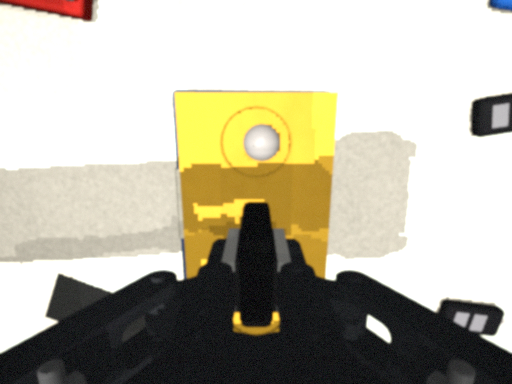

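The tray is up and level, with the ball in its pocket at (262,142). I'll check the lock case in the earlier view, then carry slowly.

Run:
```python
from h import *
z=np.load("w3.npz");p,d=z["p"],z["d"];c=dict(intrinsics=z["K"],world_to_cam=z["T"]);Z=world(c,d)[...,2]
m=np.zeros(d.shape,bool);m[80:200,40:145]=1;a=m&(Z>.027)&(Z<.05);print("w3 case",rect(c,a,.036))
print("w3 block",rect(c,m&(Z>.009)&(Z<.06)|m&(p[...,2].astype(int)-p[...,1]>60),.018))
c=calibration("top");p,d=read_camera("top");Z=world(c,d)[...,2];m=np.zeros(d.shape,bool);m[190:242,145:195]=1
print("top case",rect(c,m&(Z>.027),.036))
```

```text
w3 case {'c': (0.4477, 0.2319), 's': (95.6, 73.7), 'a': -11.0, 'px': [84.3, 139.2]}
w3 block {'c': (0.4483, 0.2327), 's': (109.3, 94.1), 'a': -11.0, 'px': [91.5, 137.3]}
top case {'c': (0.4514, 0.2176), 's': (158.4, 123.0), 'a': 2.6, 'px': [178.6, 216.5]}
```

Emit:
step_arm(commands=[{"fingers":1,"dx":0.002,"dy":-0.002,"dz":0,"roll":0},{"fingers":1,"dx":0.006,"dy":-0.006,"dz":0,"roll":0},{"fingers":1,"dx":0.012,"dy":-0.012,"dz":0,"roll":0},{"fingers":1,"dx":0.02,"dy":-0.02,"dz":0,"roll":0},{"fingers":1,"dx":0.028,"dy":-0.028,"dz":0,"roll":0},{"fingers":1,"dx":0.036,"dy":-0.036,"dz":0,"roll":0},{"fingers":1,"dx":0.044,"dy":-0.044,"dz":0,"roll":0},{"fingers":1,"dx":0.052,"dy":-0.052,"dz":0,"roll":0}])

```text
time: 18.32
tool_pos: [0.5835, 0.093, 0.1604]
tcp_rot: [2.229, 2.214, 0.0]
wrist_force: [-0.1, -0.5, -2.7]
width: 0.149
grip_force: 87.6
```

Emit:
step_arm(commands=[{"fingers":1,"dx":0.008,"dy":-0.008,"dz":0,"roll":0},{"fingers":1,"dx":0.016,"dy":-0.016,"dz":0,"roll":0},{"fingers":1,"dx":0.024,"dy":-0.024,"dz":0,"roll":0},{"fingers":1,"dx":0.032,"dy":-0.032,"dz":0,"roll":0},{"fingers":1,"dx":0.04,"dy":-0.04,"dz":0,"roll":0},{"fingers":1,"dx":0.048,"dy":-0.048,"dz":0,"roll":0},{"fingers":1,"dx":0.056,"dy":-0.056,"dz":0,"roll":0},{"fingers":1,"dx":0.064,"dy":-0.064,"dz":0,"roll":0}])

```text
time: 19.32
tool_pos: [0.52, 0.1573, 0.1603]
tcp_rot: [-2.229, -2.213, -0.0]
wrist_force: [0.5, 0.3, -4.2]
width: 0.153
grip_force: 87.6
```

Emit:
step_arm(commands=[{"fingers":1,"dx":0.008,"dy":-0.008,"dz":0,"roll":0},{"fingers":1,"dx":0.016,"dy":-0.016,"dz":0,"roll":0},{"fingers":1,"dx":0.024,"dy":-0.024,"dz":0,"roll":0},{"fingers":1,"dx":0.032,"dy":-0.032,"dz":0,"roll":0},{"fingers":1,"dx":0.04,"dy":-0.04,"dz":0,"roll":0},{"fingers":1,"dx":0.047,"dy":-0.047,"dz":0,"roll":0},{"fingers":1,"dx":0.052,"dy":-0.052,"dz":0,"roll":0},{"fingers":1,"dx":0.055,"dy":-0.055,"dz":0,"roll":0}])

```text
time: 20.32
tool_pos: [0.4657, 0.2125, 0.1603]
tcp_rot: [2.229, 2.214, 0.0]
wrist_force: [-0.7, -0.3, -3.4]
width: 0.15
grip_force: 87.6
```

Emit:
step_arm(commands=[{"fingers":1,"dx":0.002,"dy":-0.002,"dz":0,"roll":0},{"fingers":1,"dx":0.006,"dy":-0.005,"dz":0,"roll":0},{"fingers":1,"dx":0.011,"dy":-0.009,"dz":0,"roll":0},{"fingers":1,"dx":0.016,"dy":-0.013,"dz":0,"roll":0},{"fingers":1,"dx":0.0195,"dy":-0.0155,"dz":-0.001,"roll":0},{"fingers":1,"dx":0.021,"dy":-0.017,"dz":-0.001,"roll":0},{"fingers":1,"dx":0.021,"dy":-0.017,"dz":-0.001,"roll":0},{"fingers":1,"dx":0.021,"dy":-0.017,"dz":-0.001,"roll":0}])

```text
time: 21.32
tool_pos: [0.4491, 0.2332, 0.1613]
tcp_rot: [2.229, 2.213, -0.0]
wrist_force: [-0.3, -0.2, -3.5]
width: 0.155
grip_force: 87.6
```

Emit:
step_arm(commands=[{"fingers":1,"dx":0,"dy":0,"dz":0,"roll":0},{"fingers":1,"dx":0,"dy":0,"dz":0,"roll":0},{"fingers":1,"dx":0,"dy":0,"dz":0,"roll":0},{"fingers":1,"dx":0,"dy":0,"dz":0,"roll":0},{"fingers":1,"dx":0,"dy":0,"dz":0,"roll":0},{"fingers":1,"dx":0,"dy":0,"dz":0,"roll":0},{"fingers":1,"dx":0,"dy":0,"dz":0,"roll":0},{"fingers":1,"dx":0,"dy":0,"dz":0,"roll":0}])

```text
time: 22.32
tool_pos: [0.4491, 0.2333, 0.1613]
tcp_rot: [2.229, 2.213, 0.0]
wrist_force: [-0.4, -0.3, -3.0]
width: 0.153
grip_force: 87.6
```

```bash
python3 look.py w7
```

```text
[0.44909675 0.23329571 0.16129071] [2.22935461e+00 2.21347595e+00 1.05827223e-05] 89.59045184030654
toolz [ 1.67383864e-05 -7.29637676e-06 -1.00000000e+00]
tray {'c': (0.4482, 0.2564), 's': (101.1, 79.8), 'a': 89.6, 'px': [255.5, 180.8]}
tilt deg [ 0.01449424 -0.03592671] top z 0.14444317037359633 0.14429070918290093
```

View pics/w7.png

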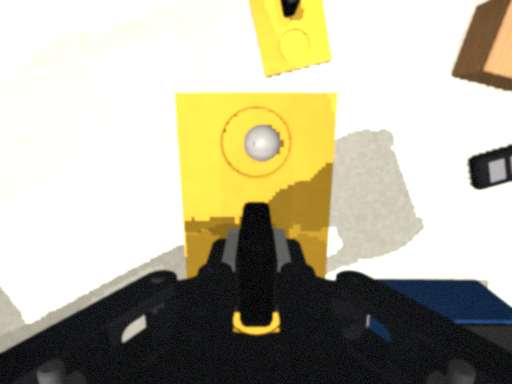

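The ball is still in its pocket at (262,142). The tray is level and centred at about (.448,.232), with its underside at 0.136 m. Handing in.

```bash
python3 -c "
from workcell import *
print(finish_job())"
```

```text
the job is handed in; nothing more can be done
None
```

The job is handed in at about 22 s: I aimed the scanner at the label from about 7 cm for over a second and laid it back mid-mat, and the arm now holds the tray level about 10 cm above the lock case, ball in its pocket.

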